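# Lock the quarter-turn T-nut clamp into the test-fixture rail

### The arm

A 6-joint arm with a two-finger parallel gripper is mounted at the origin on the work surface. World frame = base frame: x ahead of the robot, y to its left, z up, the work surface at z = 0. Lengths are in m, angles in rad, forces in N, time in s.
With the tool pointing down it reaches from about 0.3 to 0.95 m from the base axis. Payload 3.1 kg.
Tool frame: the origin (TCP) lies on the centre line of the jaws, within the pads' length; the fingertips stand 14 mm ahead of it and the grasp point (between the pads) lies 5 mm behind it; z points along the fingers, y is the line along which they close (so a half turn about z gives the same grasp; the last joint's range is limited). The gripper opens to 85 mm and grips with 20 to 120 N. Pads are 22 mm wide; open, the fingers measure 114 mm over their backs; the gripper's body (76 mm by 85 mm) begins 54 mm behind the grasp point. The pads swing forward as they close: fully open they stand 13 mm farther back than shut.
Start: joints at [1.113, 0.308, 1.634, -0, 1.2, -0.07], TCP at [0.236, 0.579, 0.207] pointing down, gripper open.
Joint ranges: [-3.06, 3.06], [-0.79, 1.96], [0.05, 2.63], [-1.19, 4.34], [0.05, 2.64], [-2.94, 2.94]. Speed limits (rad/s): [2.79, 2.79, 3.14, 3.14, 3.14, 3.14].

### API

Orientations are given as a unit quaternion [w, x, y, z].
In Python, from station import env gives the robot as it stands. The module is installed in compiled form; this text tells all that it offers.
- The arm moves only by the tool step_arm, never from a script. Its argument "increments" is a list of rows, each a list of 2 entries, a list of its own where there are three numbers: the shift along the tool's x, y, z in mm, then the turn, a rotation vector about the tool's x, y, z in degrees. In form: [[[x, y, z], [wx, wy, wz]], ...]. A call has 1 to 20 rows; each row is the pose to reach, as a shift and turn from the pose commanded when the call began, along the tool's axes at that moment; what a row does not reach only later rows make up. A row lasts 1/8 s, in which the tool goes at most 62.5 mm and 10.7 degrees, less where a joint would pass 70% of its speed; a pose out of reach is approached as far as the arm can. A call with a gripper value outside its range is refused whole. "jaw" is the finger opening in mm, from 0 to 85.4, set as the call begins (left out, the last holds). The fingers move at their own pace and stop on an object; "force" is the grip in N (left out, the last holds). Time passes only in rows, so rows that repeat a pose let the fingers close. It gives the time, the measured TCP pose, the force, the opening and the grip force at its end, in the units of the state.
- env.sense(): the state, without advancing time (a new reading comes with each control period).
- env.capture(name): name is "scene" or "side" or "wrist"; returns a dict with "frame" (420x560x3 uint8, blue, green, red), "intrinsics" (3x3 intrinsics, pixels), "k1" (the pictures are not rectified: a ray, as slopes to the right and down, at radius r is drawn at 1 + k1 r^2 times it, then the intrinsics apply), "extrinsics" (4x4, takes a point from camera to world coordinates); the wrist camera has in their place "mount" (4x4, takes a point from camera to tool coordinates, whose origin is the TCP and whose axes are the flange's). Camera axes: x right, y down, z forward; pixel columns grow to the right and rows downward; lengths in m; the calibration is good to about 2 mm. A picture is of the moment at which its call begins: read the wrist's pose just before it. There is no depth.
- env.close_job(): hands the job in; it is judged then, once.
The state is a dict: "clock": time; "q": joint angles; "joint_vel": joint speeds; "joint_torque": joint torques, N m; "ee_pos": TCP position; "tcp_rot": TCP orientation; "contact_force": force on the tool from outside, world axes, zero at the start; "ft_torque": the same for the moment, N m; "grip_width": opening from 0.0 (shut) to 1.0 (fully open); "gripper_force": force on a finger pad.
Only numpy, scipy, OpenCV 4.12 (cv2) and the standard library are available. Lean on these libraries where they do the work, as an engineer would, in place of code of your own. Each camera call takes 0.05 s, during which the arm holds its last target. There are 200 camera calls.

### The job

Take the T-nut clamp out of its grey parking block, drop its foot into the slot of the aluminium rail at the yellow mark, slide it gently along the slot towards the red end until you feel it meet the stop, and there twist it a quarter turn clockwise (seen from above) so that it locks across the slot; then let go. Never force it against the rail, and leave the probe, the brass collar and the white washer where they are.

Things in the scene. Friction and masses are not known exactly. Their poses are not given: they have to be found in the camera images.
- tnut_grip (a point): Grip point of the loose T-nut clamp (0.1-0.17 kg), 40.5 mm above its foot's underside. Red handle bar 44 (x) x 14 (y) x 38 mm high with a white stripe on top, its top 16 mm above this point; grip it across y. x runs along handle and foot, z up; half a turn makes no difference. It starts upright in the parking block. Under the bar a round steel flange, 34 mm diameter, 4 mm thick, its underside 26 mm below this point.
- tnut_foot (a point): Centre of the underside of the clamp's brass foot, axes as tnut_grip. Foot 24 mm long (x) with rounded ends, 10 mm wide (y), 6 mm high; above it a round neck 9 mm diameter and 8.5 mm high, then the flange. Keep the foot parallel to the slot until the stop is met.
- stand: Grey parking block, fixed, 75 (x) x 60 (y) x 30 mm high, origin at the centre of its underside. The clamp's foot hangs in a loose 20 mm deep hole in its top, long side along x, the flange resting on the block. Lift the clamp straight up by at least 20 mm to clear it.
- slot_entry (a point): Point on the slot's centre line at the rail's top face (48 mm above the bench), between yellow marks: put the foot in here, lengthwise. x runs along the slot towards the red end block, z up. Slot 13 mm wide, 17.5 mm deep, its top 6 mm a lip faced with grey strips that yield by 4 N/mm for 2.5 mm. The clamp is fully in when its flange lies on the strips; its foot then has 3 mm below and 2.5 mm above it.
- red_end (a point): Centre of the top of the red end block at the rail's far end, 176 mm from slot_entry along x. In the slot stands a dark steel stop block whose place differs every time and is not measured: its near face is 70 to 120 mm from slot_entry along x. The clamp meets it with the end of its foot, 12 mm ahead of the clamp's axis. Rail and stop are rigid; keep contact forces on them under 18 N.
- fixture: Fixed red-brown board 270 (x) x 180 (y) x 20 mm, origin at the centre of its underside, with the aluminium rail (220 x 60 x 28 mm) along its middle line (x). Just before the stop, a pocket under the lip lets the foot turn, clockwise from above only, while the foot's end is 0 to 2.5 mm from the stop; elsewhere the slot walls block the turn. Pocket walls end the turn a little past 90 degrees.
- probe_mid (a point): Bystander: standing transducer, brass, white and steel, 36 mm diameter, 79 mm high; point 40 mm up its axis. Leave it.
- collar_mid (a point): Bystander: brass ring lying on the red-brown board beside the rail, 34 mm outside diameter, 14 mm high; its centre. Leave it.
- washer_mid (a point): Bystander: white plastic ring lying on the red-brown board beside the rail, 32 mm outside diameter, 10 mm high; its centre. Leave it.
Mind the look-alikes: they are no part of the job. Of the things that look like the part that bears tnut_grip, the largest one is meant.

How it is judged:
By the outcome, as a careful person would: the job done as asked, in the order asked, and still so for the second after the job is handed in, with the robot touching nothing.
It also fails if it takes over 61 s, if anything falls off the work surface, if the arm or the gripper's body presses on something with over 40 N, if the wrist force passes 120 N, or if a joint passes its speed limit or range.

## Working session

There is one attempt and no reset: what is moved stays moved. The work goes in short steps, Python scripts to look and compute and a tool call to move; the robot and the scene stay as the last step left them, time stands still between calls to the robot, and variables do not carry over. Pictures are saved under pics/ and viewed, at most 10 in all, crops included, and the job is handed in when it is done.

Besides the shell and the picture viewer there is one more tool, called after "Emit:" in YAML: its name, and indented under it one key for each argument. step_arm: Moves the arm, as the interface text tells. Its arguments: {"type":"object","properties":{"increments":{"type":"array"},"jaw":{"type":"number"},"force":{"type":"number"}},"required":["increments"]}

```bash
mkdir -p pics
cat > h.py <<'E'
import numpy as np, cv2
from scipy.spatial.transform import Rotation as R
from station import env
def rot(s):
    w,x,y,z=s["tcp_rot"]; return R.from_quat([x,y,z,w])
def cap(n):
    s=env.sense(); c=env.capture(n)
    if n=="wrist":
        T=np.eye(4);T[:3,:3]=rot(s).as_matrix();T[:3,3]=s["ee_pos"];c["extrinsics"]=T@np.array(c["mount"])
    return c
def ray(c,u,v):
    K=np.array(c["intrinsics"]);a=np.array([(u-K[0,2])/K[0,0],(v-K[1,2])/K[1,1]]);b=a.copy()
    for _ in range(20): b=a/(1+c["k1"]*(b@b))
    E=np.array(c["extrinsics"]);return E[:3,3],E[:3,:3]@np.array([b[0],b[1],1])
def plane(c,u,v,z):
    o,d=ray(c,u,v);return o+d*(z-o[2])/d[2]
def proj(c,p):
    E=np.linalg.inv(np.array(c["extrinsics"]));q=E[:3,:3]@np.array(p)+E[:3,3];a=q[:2]/q[2];a=a*(1+c["k1"]*(a@a));K=np.array(c["intrinsics"])
    return K[0,0]*a[0]+K[0,2],K[1,1]*a[1]+K[1,2]
E
python3 - <<'E'
from h import *
for n in("scene","side","wrist"):
    c=cap(n);cv2.imwrite(f"pics/{n}0.png",c["frame"])
s=env.sense();print(s)
print(c["mount"],c["intrinsics"],c["k1"])
a=[cv2.imread(f"pics/{n}0.png") for n in("scene","side")]
E
```

```text
{'clock': 0.15, 'q': array([ 1.11329904e+00,  3.08842532e-01,  1.63489960e+00,  1.60713285e-05,
        1.19967409e+00, -6.96769577e-02]), 'joint_vel': array([-0.00190375, -0.00150245, -0.00431887, -0.0008283 ,  0.00239859,
        0.00030291]), 'joint_torque': array([ 1.85886302e-04, -4.15802228e+01, -2.77145112e+01, -2.12482978e-04,
        6.08523987e-03,  6.00748891e-07]), 'ee_pos': array([0.23605969, 0.5779629 , 0.20558494]), 'tcp_rot': array([-2.44788491e-04,  1.92700026e-01,  9.81257290e-01, -8.78341728e-04]), 'contact_force': array([-0.33240035, -0.36251387, -0.55087236]), 'ft_torque': array([-0.00346724,  0.01900124, -0.0167189 ]), 'gripper_force': 0.0, 'grip_width': 1.000298085612018}
[[-9.79114395e-04 -9.61528883e-01 -2.74702110e-01  7.00519210e-02]
 [ 9.99998931e-01 -6.43164100e-04 -1.31303138e-03  1.21806125e-03]
 [ 1.08583906e-03 -2.74703102e-01  9.61528485e-01 -1.68729280e-01]
 [ 0.00000000e+00  0.00000000e+00  0.00000000e+00  1.00000000e+00]] [[341.01170634   0.         280.77475321]
 [  0.         341.01170634 210.10863717]
 [  0.           0.           1.        ]] -0.06486532839183069
```

View pics/scene0.png

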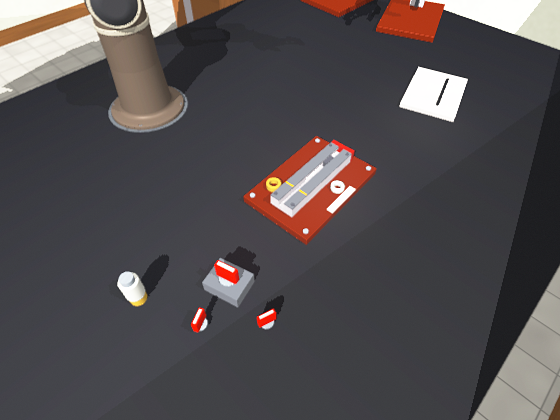

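View pics/side0.png

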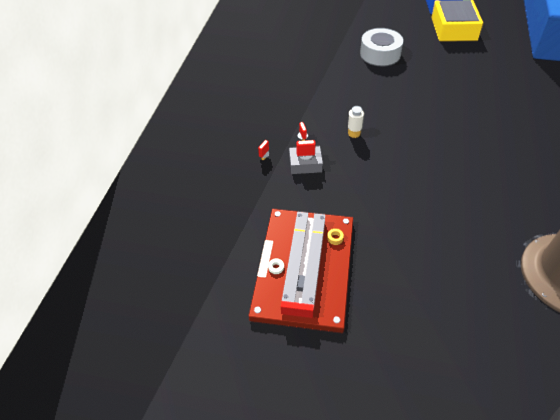

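The scene view shows three red-handled clamps. The one in the grey block is at (227,271), with two smaller loose ones at (199,320) and (266,319); in the side view they are at (306,149), (303,131) and (264,150). The one in the block is the largest and is upright in the parking block, so it is the one meant. The rail's yellow marks are at scene (290,185)/(303,193) and side (305,231), and the red end is at scene (342,149) and side (298,308).

Run:
```python
from h import *
def red(f):
    h=cv2.cvtColor(f,cv2.COLOR_BGR2HSV);return cv2.inRange(h,(0,190,190),(4,255,255))|cv2.inRange(h,(176,190,190),(180,255,255))
A=cap("scene");B=cap("side")
print("grip scene",plane(A,227,271,.056),"side",plane(B,306,149,.056))
for n,u,v,x,y in(("yel",296.5,189,305,231),("red",342,149,298,308)):
    print(n,plane(A,u,v,.048),plane(B,x,y,.048))
print("probe",plane(A,132,288,.04),plane(B,355,122,.04),"look",plane(A,199,320,.02),plane(A,266,319,.02))
f=A["frame"];k=cv2.resize(f[230:350,160:300],None,fx=4,fy=4,interpolation=2)
g=B["frame"];l=cv2.resize(g[110:190,250:330],(480,480),interpolation=2)[:480,:230*2]
cv2.imwrite("pics/crop1.png",cv2.resize(k,(560,480)))
```

```text
grip scene [ 0.58691928 -0.2103866   0.056     ] side [ 0.58496195 -0.20607234  0.056     ]
yel [0.53974903 0.02742136 0.048     ] [0.54342395 0.03055415 0.048     ]
red [0.5320722 0.1951564 0.048    ] [0.52328665 0.21040003 0.048     ]
probe [ 0.48310231 -0.34656002  0.04      ] [ 0.48441628 -0.34506309  0.04      ] look [ 0.60698766 -0.29739122  0.02      ] [ 0.68958799 -0.21471319  0.02      ]
```

View pics/crop1.png

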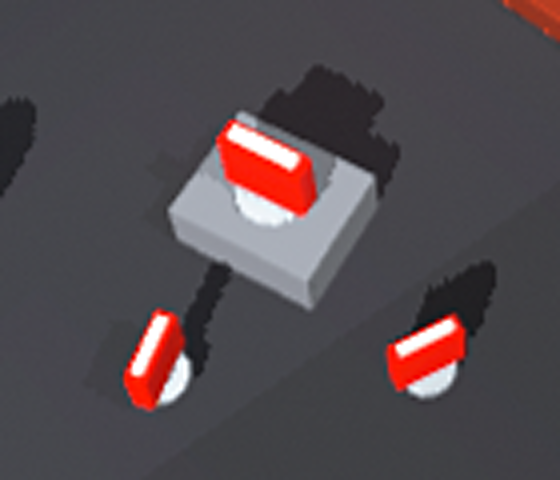

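The crop confirms it: the largest clamp is the one in the grey block, with its stripe from crop (232,130) to (298,160).

```bash
cat >> h.py <<'E'
def rel(p,yaw,s=None):
    """increments to TCP at p, tool down, with tool y at world angle yaw(deg)"""
    s=s or env.sense();r=rot(s);y=np.array([np.cos(np.radians(yaw)),np.sin(np.radians(yaw)),0]);z=np.array([0,0,-1.]);x=np.cross(y,z)
    T=R.from_matrix(np.array([x,y,z]).T)
    print("shift mm",np.round(1000*r.inv().apply(np.array(p)-s["ee_pos"]),1),"turn",np.round(np.degrees((r.inv()*T).as_rotvec()),2))
E
python3 - <<'E'
from h import *
A=cap("scene");a=plane(A,218,262.5,.072);b=plane(A,234.5,270,.072);d=b-a
print((a+b)/2,np.degrees(np.arctan2(d[1],d[0])),np.linalg.norm(d))
rel([.525,.06,.24],90)
E
```

```text
[ 0.58662456 -0.20987623  0.072     ] 17.74823700153193 0.03392728686371707
shift mm [-463.3 -370.7  -33.6] turn [-4.000e-02 -1.000e-02 -2.222e+01]
```

Emit:
step_arm:
  increments:
    - [[-40, -30, -10], [0, 0, 7]]
    - [[-90, -65, -20], [0, 0, 14]]
    - [[-140, -100, -34], [0, 0, 21]]
    - [[-190, -137, -34], [0, 0, 28]]
    - [[-240, -174, -34], [0, 0, 35]]
    - [[-290, -211, -34], [0, 0, 42]]
    - [[-340, -248, -34], [0, 0, 49]]
    - [[-390, -285, -34], [0, 0, 56]]
    - [[-430, -315, -34], [0, 0, 63]]
    - [[-461, -339, -34], [0, 0, 63]]
    - [[-461, -339, -34], [0, 0, 63]]
    - [[-461, -339, -34], [0, 0, 63]]
  jaw: 85

```text
clock: 1.8
ee_pos: [0.5345, 0.0907, 0.2404]
tcp_rot: [-0.001, 0.677, 0.736, -0.0]
contact_force: [-0.2, 1.1, 0.1]
grip_width: 0.999
gripper_force: 0.0
```

Run:
```python
from h import *
c=cap("wrist");cv2.imwrite("pics/w1.png",c["frame"]);import pickle;pickle.dump({k:c[k] for k in c},open("w1.pkl","wb"))
```

```text
(no output)
```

View pics/w1.png

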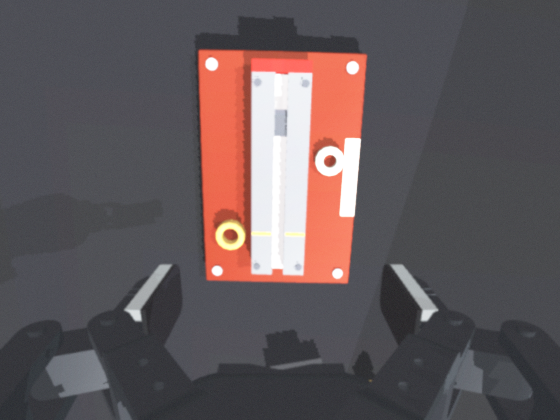

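The wrist view shows the rail vertical in the image: yellow marks at (262,234) and (294,235), the red end at (281,66), and the dark stop in the slot with its near face around (281,136).

Run:
```python
from h import *
import pickle;c=pickle.load(open("w1.pkl","rb"));f=c["frame"];h=cv2.cvtColor(f,cv2.COLOR_BGR2HSV)
y=cv2.inRange(h,(20,90,120),(35,255,255));n,l,st,ce=cv2.connectedComponentsWithStats(y)
for i in range(1,n):
    if st[i,4]>8:print("yel",st[i],ce[i])
for r in (80,90,100,150,160,180,200,215,250,265):
    print(r,[tuple(int(v) for v in (f[r,x])) [0:3:2] for x in range(246,314,2)] if r in(90,200) else "", )
# rail outer edges: grey vs board red (saturation)
P=[]
for r in range(85,265,6):
    w=np.where(h[r,240:320,1]<110)[0]+240
    L,Rr=w[0]-.5,w[-1]+.5
    g=cv2.cvtColor(f,cv2.COLOR_BGR2GRAY)[r,262:300].astype(int)
    d=np.diff(g);e=[int(i)+262.5 for i in np.where(abs(d)>18)[0]]
    p=plane(c,(L+Rr)/2,r,.048);P.append(p);print(r,L,Rr,p[:2].round(4),e)
for uv in((281,66),(280,136),(278,234.5)):print(uv,plane(c,*uv,.048).round(4))
P=np.array(P);k=np.polyfit(P[:,1],P[:,0],1);print(k,90-np.degrees(np.arctan(k[0])))
```

```text
yel [216 221  29  28 100] [229.91 229.24]
yel [222 228  17  17  80] [229.4375 238.2125]
80 
90 [(57, 153), (59, 154), (94, 163), (230, 229), (246, 239), (246, 240), (246, 240), (246, 239), (245, 239), (246, 240), (247, 241), (246, 239), (246, 241), (246, 240), (252, 251), (255, 255), (255, 255), (255, 255), (246, 247), (246, 247), (244, 246), (243, 238), (246, 242), (246, 241), (246, 241), (246, 241), (246, 242), (246, 241), (246, 241), (246, 242), (247, 241), (247, 242), (241, 241), (120, 243)]
100 
150 
160 
180 
200 [(56, 148), (53, 147), (101, 161), (232, 230), (243, 237), (243, 237), (243, 236), (243, 236), (243, 236), (242, 236), (244, 237), (244, 237), (244, 237), (251, 250), (255, 255), (255, 255), (255, 255), (241, 243), (238, 241), (235, 233), (244, 237), (245, 238), (245, 239), (245, 238), (245, 238), (245, 239), (244, 238), (245, 238), (245, 238), (244, 237), (204, 241), (100, 244), (91, 244), (92, 244)]
215 
250 
265 
85 249.5 311.5 [0.526  0.1887] []
91 250.5 311.5 [0.527 0.183] []
97 249.5 311.5 [0.527  0.1771] []
103 249.5 311.5 [0.5275 0.1713] []
109 249.5 310.5 [0.5
[... 427 characters left out ...]
5 [0.5372 0.1041] []
175 249.5 308.5 [0.5319 0.0972] []
181 249.5 307.5 [0.5319 0.0907] []
187 249.5 307.5 [0.5324 0.0841] []
193 249.5 307.5 [0.533  0.0775] []
199 249.5 307.5 [0.5335 0.0708] []
205 249.5 306.5 [0.5335 0.064 ] []
211 249.5 306.5 [0.534  0.0571] []
217 249.5 306.5 [0.5346 0.0502] []
223 249.5 305.5 [0.5346 0.0432] []
229 239.5 305.5 [0.5296 0.0357] []
235 239.5 305.5 [0.5301 0.0286] []
241 239.5 305.5 [0.5307 0.0214] []
247 249.5 304.5 [0.5363 0.0146] []
253 249.5 304.5 [0.5369 0.0072] []
259 250.5 304.5 [ 5.381e-01 -2.000e-04] []
(281, 66) [0.525  0.2068 0.048 ]
(280, 136) [0.5296 0.1382 0.048 ]
(278, 234.5) [0.5362 0.0297 0.048 ]
[-0.04335413  0.53609402] 92.48245417157943
```

Run:
```python
from h import *
rel([.586,-.2095,.17],-72.2)
```

```text
shift mm [-304.    26.3   70.2] turn [-6.000e-02 -0.000e+00  7.702e+01]
```

Emit:
step_arm:
  increments:
    - [[-30, 3, 0], [0, 0, 8]]
    - [[-70, 6, 0], [0, 0, 17]]
    - [[-115, 10, 0], [0, 0, 26]]
    - [[-160, 13, 10], [0, 0, 36]]
    - [[-205, 17, 25], [0, 0, 46]]
    - [[-245, 21, 40], [0, 0, 56]]
    - [[-280, 24, 55], [0, 0, 66]]
    - [[-304, 26, 70], [0, 0, 74]]
    - [[-304, 26, 70], [0, 0, 77]]
    - [[-304, 26, 70], [0, 0, 77]]
    - [[-304, 26, 70], [0, 0, 77]]
  jaw: 55

```text
clock: 3.22
ee_pos: [0.5865, -0.2092, 0.1709]
tcp_rot: [0.0, 0.988, 0.156, 0.0]
contact_force: [-0.9, 0.4, 0.1]
grip_width: 0.644
gripper_force: 0.0
```

Run:
```python
from h import *
c=cap("wrist");f=c["frame"];cv2.imwrite("pics/w2.png",f);h=cv2.cvtColor(f,cv2.COLOR_BGR2HSV)
r=cv2.inRange(h,(0,150,120),(6,255,255))|cv2.inRange(h,(174,150,120),(180,255,255))
n,l,st,ce=cv2.connectedComponentsWithStats(r)
for i in range(1,n):
    if st[i,4]>60: print(st[i],ce[i])
w=cv2.inRange(h,(0,0,200),(180,60,255));n,l,st,ce=cv2.connectedComponentsWithStats(w)
for i in range(1,n):
    if 60<st[i,4]<9000:
        pts=np.argwhere(l==i)[:,::-1].astype(np.float32);q=cv2.minAreaRect(pts)
        b=cv2.boxPoints(q);b=b[np.argsort([np.linalg.norm(b[k]-b[0]) for k in range(4)])]
        m0=(b[0]+b[1])/2;m1=(b[2]+b[3])/2;a,e=plane(c,*m0,.072),plane(c,*m1,.072);d=e-a
        print("white",st[i],q,((a+e)/2).round(4),np.degrees(np.arctan2(d[1],d[0])).round(1),np.linalg.norm(d).round(4))
print(env.sense()["ee_pos"],env.sense()["tcp_rot"])
```

```text
[305  62  40  35 292] [322.03767123  81.44178082]
[    0    65   124   199 12403] [ 67.16504072 152.18874466]
[274 171  16  56 179] [278.50837989 188.23463687]
[358 187  44  22 340] [374.82647059 194.70294118]
white [  0  60  23  25 442] ((10.27247142791748, 71.98595428466797), (25.40912628173828, 19.487823486328125), 12.994616508483887) [0.6216 0.0224 0.072 ] -86.5 0.0209
white [312  66  30  25 254] ((325.8923034667969, 78.13844299316406), (33.67902755737305, 7.542698860168457), 37.87498474121094) [ 0.6874 -0.2109  0.072 ] -107.8 0.0249
white [322  66  14  12  61] ((329.0853576660156, 70.7682876586914), (17.02294158935547, 4.216691970825195), 38.65980911254883) [ 0.693  -0.2114  0.072 ] -108.4 0.0125
white [308  80  19  16 148] ((315.2926940917969, 89.1341552734375), (22.801372528076172, 7.964861869812012), 38.65980911254883) [ 0.6775 -0.2059  0.072 ] -109.0 0.0169
white [ 90  93  15  15 169] ((97.25001525878906, 99.75000762939453), (14.142135620117188, 13.435027122497559), 45.0) [ 0.6207 -0.0495  0.072 ] -119.3 0.0103
white [   0  125   83   87 5515] ((36.52941131591797, 170.882354
[... 713 characters left out ...]
55
white [368 196  31  11 221] ((382.99993896484375, 201.0), (7.071067810058594, 30.829858779907227), 81.8698959350586) [ 0.613  -0.2872  0.072 ] -63.7 0.0252
white [ 75 243  13  13 129] ((81.0, 249.0), (12.0, 12.0), 90.0) [ 0.4939 -0.0565  0.072 ] -172.0 0.0113
white [181 256  31  50 546] ((194.81663513183594, 278.8413391113281), (15.926470756530762, 52.531829833984375), 19.50244903564453) [ 0.4972 -0.1579  0.072 ] -3.8 0.0517
white [351 256  31  50 552] ((366.7015380859375, 279.0168762207031), (51.90625762939453, 16.508161544799805), 70.82099914550781) [ 0.5431 -0.3012  0.072 ] -140.8 0.0512
[ 0.58655704 -0.20931371  0.17103943] [1.34740683e-04 9.87817027e-01 1.55619465e-01 2.92053089e-04]
```

View pics/w2.png

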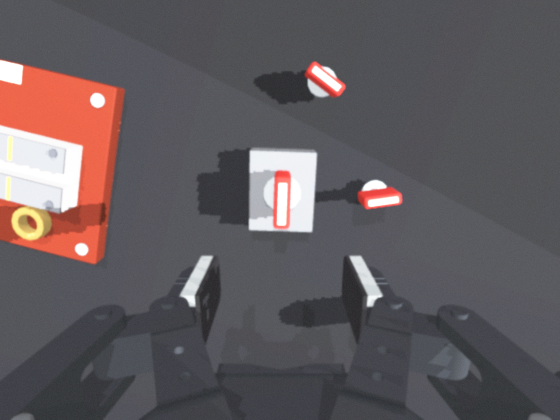

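The wrist view shows the clamp's stripe centred at (281.6,204) between the jaws (195 and 367), with the look-alikes at (325,78) and (383,200) clear of the fingers.

Emit:
step_arm:
  increments:
    - [[-1.5, 0, 30], [0, 0, 1.5]]
    - [[-1.5, 0, 70], [0, 0, 1.5]]
    - [[-1.5, 0, 100], [0, 0, 1.5]]
    - [[-1.5, 0, 114], [0, 0, 1.5]]
    - [[-1.5, 0, 116], [0, 0, 1.5]]
    - [[-1.5, 0, 116], [0, 0, 1.5]]
    - [[-1.5, 0, 116], [0, 0, 1.5]]

```text
clock: 4.15
ee_pos: [0.5861, -0.2113, 0.0563]
tcp_rot: [0.001, 0.99, 0.142, 0.001]
contact_force: [0.3, 0.5, -0.1]
grip_width: 0.638
gripper_force: 0.0
```

Emit:
step_arm:
  increments:
    - [[0, 0, 0], [0, 0, 0]]
    - [[0, 0, 0], [0, 0, 0]]
    - [[0, 0, 0], [0, 0, 0]]
    - [[0, 0, 0], [0, 0, 0]]
    - [[0, 0, 0], [0, 0, 0]]
    - [[0, 0, 0], [0, 0, 0]]
    - [[0, 0, 0], [0, 0, 0]]
    - [[0, 0, 0], [0, 0, 0]]
  jaw: 0
  force: 45

```text
clock: 5.15
ee_pos: [0.5848, -0.2108, 0.0546]
tcp_rot: [0.0, 0.99, 0.142, 0.0]
contact_force: [0.0, 0.7, 0.3]
grip_width: 0.0
gripper_force: 0.0
```

The jaws shut on nothing, so I'll look.

Run:
```python
from h import *
c=cap("wrist")["frame"];s=cap("scene")["frame"]
k=cv2.resize(s[210:340,130:300],(561,429),interpolation=2)
cv2.imwrite("pics/w3.png",cv2.resize(np.hstack([cv2.resize(c,(561,429)),k]),(800,306)))
```

```text
(no output)
```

View pics/w3.png

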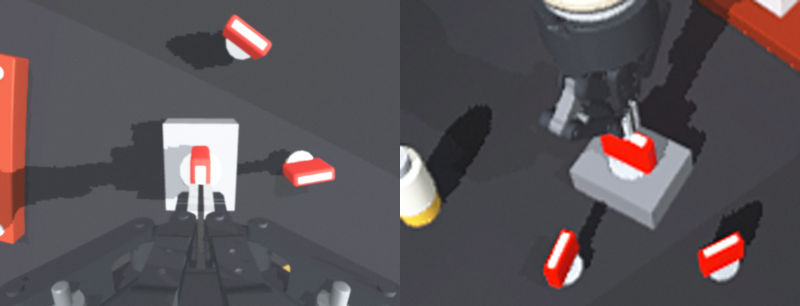

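Run:
```python
from h import *
C=cap("wrist");S=cap("scene");D=cap("side")
for n,c in(("w",C),("sc",S),("si",D)):
    print(n,[np.round(proj(c,p),1) for p in([.5848,-.2108,.0546],[.5848,-.2108,.0406],[.585,-.2094,.072],[.585,-.2094,.034])])
z=lambda f,a,b,c,d:cv2.resize(f[a:b,c:d],(400,300),interpolation=2)
cv2.imwrite("pics/w4.png",np.vstack([np.hstack([z(C["frame"],160,310,180,380),z(S["frame"],240,300,190,270)]),np.hstack([z(D["frame"],120,180,265,345),z(S["frame"],200,320,150,310)])]))
print(env.sense()["grip_width"],env.sense()["gripper_force"])
```

```text
w [array([283. , 249.3]), array([282.8, 239.9]), array([280.5, 262. ]), array([280.5, 234.9])]
sc [array([226.1, 270.8]), array([226.9, 274.6]), array([225.8, 265.5]), array([227.9, 275.9])]
si [array([306.4, 148.1]), array([306.3, 152.4]), array([306.3, 143. ]), array([306.1, 154.8])]
0.00010116262597510609 0.0
```

View pics/w4.png

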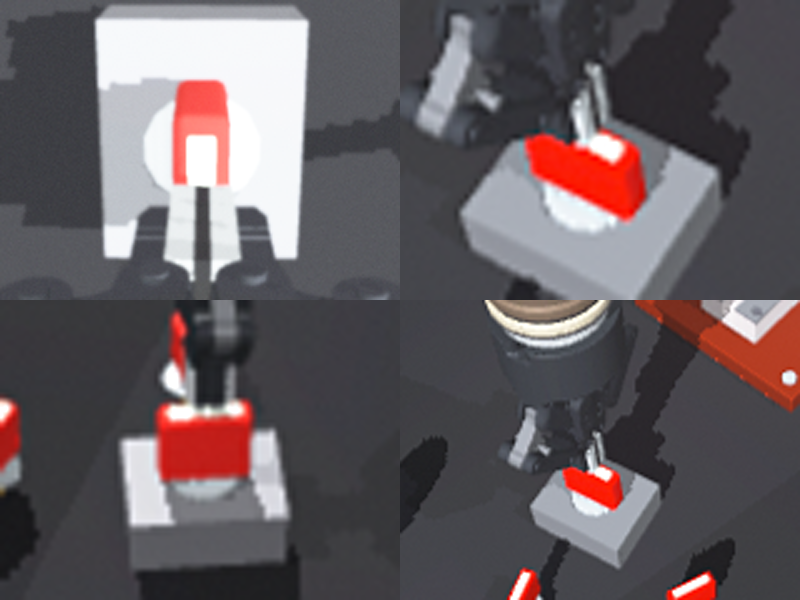

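Fingers are shut around (283,252) in the wrist view, apparently just above the bar top. I'll rise and measure where the real tips are against the reported TCP.

Emit:
step_arm:
  increments:
    - [[0, 0, -30], [0, 0, 0]]
    - [[0, 0, -60], [0, 0, 0]]
    - [[0, 0, -60], [0, 0, 0]]
    - [[0, 0, -60], [0, 0, 0]]

```text
clock: 5.9
ee_pos: [0.5841, -0.2105, 0.1138]
tcp_rot: [-0.0, 0.99, 0.142, -0.001]
contact_force: [-0.5, -0.1, -0.3]
grip_width: -0.001
gripper_force: 0.0
```

Run:
```python
from h import *
C=cap("wrist");S=cap("scene");D=cap("side")
p=env.sense()["ee_pos"];print(p)
im=[]
for c,w,hh in((C,200,150),(S,80,60),(D,80,60)):
    q=proj(c,p);x,y=int(q[0]-w/2),int(q[1]-hh/2);z=400/w
    f=cv2.resize(c["frame"][y:y+hh,x:x+w],(400,300),interpolation=2)
    for dz,col in((0,(0,255,0)),(-.014,(255,255,0)),(-.031,(255,0,255))):
        u=proj(c,p+[0,0,dz]);cv2.circle(f,(int((u[0]-x)*z),int((u[1]-y)*z)),4,col,1)
    print((x,y,z));im.append(f)
im.append(im[0]*0);cv2.imwrite("pics/w5.png",np.vstack([np.hstack(im[:2]),np.hstack(im[2:])]))
```

```text
[ 0.58349729 -0.21022073  0.11279496]
(181, 174, 2.0)
(182, 222, 5.0)
(267, 99, 5.0)
```

View pics/w5.png

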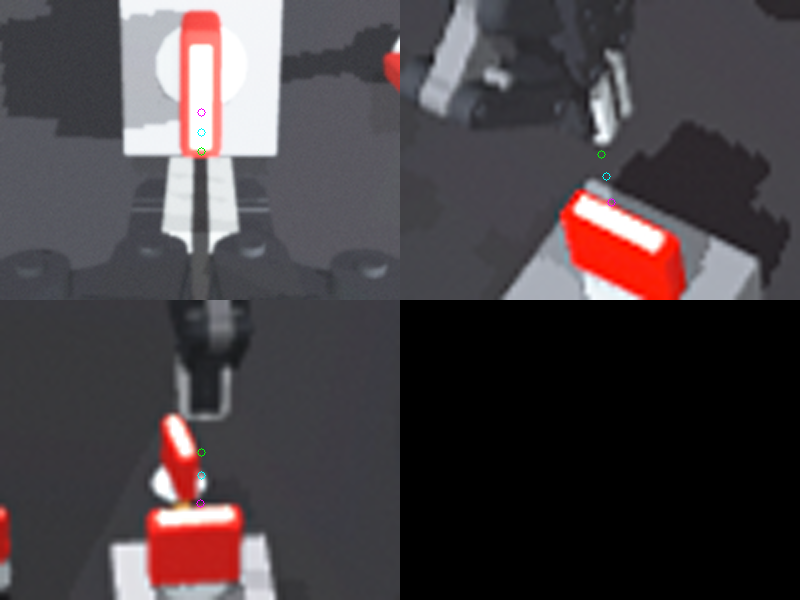

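```bash
cat >> h.py <<'E'
def tri(*rs):
    A=np.zeros((3,3));b=np.zeros(3)
    for o,d in rs:
        d=d/np.linalg.norm(d);M=np.eye(3)-np.outer(d,d);A+=M;b+=M@o
    p=np.linalg.solve(A,b);return p,[1000*np.linalg.norm(np.cross(p-o,d/np.linalg.norm(d))) for o,d in rs]
E
python3 - <<'E'
from h import *
C=cap("wrist");S=cap("scene");D=cap("side");s=env.sense();p=s["ee_pos"]
for nm,r in(("sc+si",[ray(S,224.8,247),ray(D,307.6,122)]),("all",[ray(S,224.8,247),ray(D,307.6,122),ray(C,281.5,252)]),("w+si",[ray(D,307.6,122),ray(C,281.5,252)])):
    q,e=tri(*r);print(nm,q.round(4),np.round(e,1),"tool mm",np.round(1000*rot(s).inv().apply(q-p),1))
# clamp stripe centre triangulated
q,e=tri(ray(S,182+220/5,222+225/5),ray(D,267+195/5,99+217/5),ray(C,181+201/2,174+98/2));print("stripe",q.round(4),np.round(e,1))
print(s["q"])
E
```

```text
sc+si [ 0.5861 -0.2081  0.1345] [3.4 3.4] tool mm [  2.6  -1.8 -21. ]
all [ 0.5874 -0.2081  0.1337] [2.2 4.8 2.8] tool mm [  3.9  -1.5 -20.3]
w+si [ 0.5865 -0.2094  0.1329] [3.7 3.7] tool mm [  2.6  -0.5 -19.4]
stripe [ 0.586  -0.2102  0.0721] [1.6 0.7 1.7]
[-4.16069347e-01  4.00212517e-01  1.71220272e+00  2.01706897e-06
  1.03115197e+00  8.70648655e-01]
```

The side and scene views place the closed tips about 20 mm behind the reported TCP, not 14 mm ahead, so they closed just above the bar. I'll allow for that, then open, descend carefully and grip.

Emit:
step_arm:
  increments:
    - [[0, 0, 0], [0, 0, 0]]
    - [[0, 0, 0], [0, 0, 0]]
    - [[0, 0, 0], [0, 0, 0]]
    - [[0, 0, 0], [0, 0, 0]]
    - [[0, 0, 0], [0, 0, 0]]
    - [[0, 0, 30], [0, 0, 0]]
    - [[0, 0, 55], [0, 0, 0]]
    - [[0, 0, 70], [0, 0, 0]]
    - [[0, 0, 80], [0, 0, 0]]
    - [[0, 0, 86], [0, 0, 0]]
    - [[0, 0, 90], [0, 0, 0]]
    - [[0, 0, 90], [0, 0, 0]]
  jaw: 45

```text
clock: 7.7
ee_pos: [0.585, -0.2109, 0.0248]
tcp_rot: [0.0, 0.99, 0.142, 0.0]
contact_force: [0.8, -0.4, -0.8]
grip_width: 0.526
gripper_force: 0.0
```

Emit:
step_arm:
  increments:
    - [[0, 0, 0], [0, 0, 0]]
    - [[0, 0, 0], [0, 0, 0]]
    - [[0, 0, 0], [0, 0, 0]]
    - [[0, 0, 0], [0, 0, 0]]
    - [[0, 0, 0], [0, 0, 0]]
    - [[0, 0, 0], [0, 0, 0]]
  jaw: 0
  force: 45

```text
clock: 8.45
ee_pos: [0.5853, -0.2111, 0.0252]
tcp_rot: [0.0, 0.99, 0.142, 0.0]
contact_force: [-0.7, 0.1, 4.5]
grip_width: 0.156
gripper_force: 45.0
```

Emit:
step_arm:
  increments:
    - [[0, 0, -5], [0, 0, 0]]
    - [[0, 0, -15], [0, 0, 0]]
    - [[0, 0, -30], [0, 0, 0]]
    - [[0, 0, -50], [0, 0, 0]]
    - [[0, 0, -75], [0, 0, 0]]
    - [[0, 0, -85], [0, 0, 0]]
    - [[0, 0, -85], [0, 0, 0]]

```text
clock: 9.32
ee_pos: [0.5858, -0.2112, 0.1113]
tcp_rot: [0.001, 0.99, 0.142, 0.001]
contact_force: [1.3, -0.2, -1.2]
grip_width: 0.155
gripper_force: 44.2
```

Run:
```python
from h import *
rel([.538,.010,.105],3.5)
```

```text
shift mm [  16.2 -225.8    5.9] turn [ 1.800e-01 -4.000e-02 -7.722e+01]
```

Emit:
step_arm:
  increments:
    - [[1, -15, 0], [0, 0, -6]]
    - [[3, -38, 0], [0, 0, -14]]
    - [[5, -64, 0], [0, 0, -22.5]]
    - [[7, -90, 0], [0, 0, -31]]
    - [[9, -116, 0], [0, 0, -40]]
    - [[11, -142, 0], [0, 0, -49]]
    - [[12, -168, 0], [0, 0, -58]]
    - [[14, -194, 0], [0, 0, -66]]
    - [[15, -214, 0], [0, 0, -72]]
    - [[16, -224, 0], [0, 0, -76]]
    - [[16, -226, 0], [0, 0, -77]]
    - [[16, -226, 0], [0, 0, -77]]
    - [[16, -226, 0], [0, 0, -77]]

```text
clock: 10.95
ee_pos: [0.5368, 0.0101, 0.1094]
tcp_rot: [-0.0, 0.687, 0.727, -0.0]
contact_force: [-0.2, -0.7, -0.8]
grip_width: 0.152
gripper_force: 44.2
```

Run:
```python
from h import *
import pickle
C=cap("wrist");pickle.dump(C,open("w6.pkl","wb"));f=C["frame"];s=env.sense();print(s["ee_pos"],s["tcp_rot"])
cv2.imwrite("pics/w6.png",cv2.resize(f[60:300,160:400],(600,600),interpolation=2))
```

```text
[0.53681966 0.01009822 0.10946955] [-1.39948913e-05  6.86982185e-01  7.26674253e-01 -8.75286145e-05]
```

View pics/w6.png

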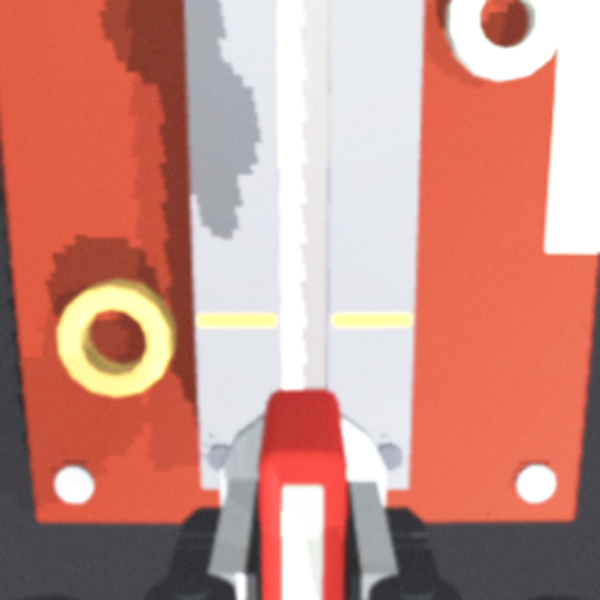

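The crop shows the clamp held straight behind the yellow marks: marks at crop row 320, slot edges at columns 278/331, and the bar centred on column about 303.5. The collar and washer are undisturbed.

Run:
```python
from h import *
import pickle
C=pickle.load(open("w6.pkl","rb"));s=env.sense();r=rot(s);t=s["ee_pos"]
tc=lambda x,y,z:(1000*r.inv().apply(plane(C,160+x/2.5,60+y/2.5,z)-t)).round(1)
for n,a in dict(entry=(304.7,320,.048),far=(304.2,5,.048),L=(278,320,.048),R=(331,320,.048),railL=(183,5,.048),railR=(425,5,.048),rail2=(196,320,.048),rail2R=(415,320,.048),flL=(222,480,.117),flR=(387,480,.117),bartop=(304,455,.156),barL=(260,465,.156),barR=(345,465,.156),stripeFar=(302,487,.156),barFar=(304,455,.156),fronty=(304,412,.117)).items():print(n,tc(*a))
h=env.sense();
print(plane(C,281.9,188,.048))
```

```text
entry [20.8  0.7 61.5]
far [102.2   0.6  61.5]
L [20.8 -6.6 61.5]
R [20.8  8.  61.5]
railL [102.4 -30.   61.5]
railR [102.3  31.2  61.5]
rail2 [ 20.9 -29.3  61.5]
rail2R [20.8 31.2 61.5]
flL [  2.5 -16.4  -7.5]
flR [ 2.5 17.3 -7.5]
bartop [ 23.2   0.3 -46.5]
barL [ 21.6  -6.5 -46.5]
barR [ 21.6   6.6 -46.5]
stripeFar [ 17.9  -0.  -46.5]
barFar [ 23.2   0.3 -46.5]
fronty [17.1  0.4 -7.5]
[0.53639027 0.03093062 0.048     ]
```

Emit:
step_arm:
  increments:
    - [[10, 0.3, 10], [0, 0, 0]]
    - [[20, 0.3, 25], [0, 0, 0]]
    - [[20, 0.3, 38], [0, 0, 0]]
    - [[20, 0.3, 44], [0, 0, 0]]
    - [[20, 0.3, 46], [0, 0, 0]]
    - [[20, 0.3, 46], [0, 0, 0]]
    - [[20, 0.3, 46], [0, 0, 0]]

```text
clock: 11.88
ee_pos: [0.5365, 0.0304, 0.0641]
tcp_rot: [0.0, 0.687, 0.727, 0.0]
contact_force: [-0.1, 0.2, -1.0]
grip_width: 0.152
gripper_force: 44.2
```

Run:
```python
from h import *
s=env.sense();print(s["contact_force"]);rel([.5363,.0306,.0637],3.2)
```

```text
[-0.08560071  0.20328387 -1.03449373]
shift mm [ 0.2 -0.2  0.4] turn [0.06 0.01 0.07]
```

Emit:
step_arm:
  increments:
    - [[0, 0, 1.5], [0, 0, 0]]
    - [[0, 0, 3], [0, 0, 0]]
    - [[0, 0, 4.5], [0, 0, 0]]
    - [[0, 0, 6], [0, 0, 0]]
    - [[0, 0, 7], [0, 0, 0]]
    - [[0, 0, 7], [0, 0, 0]]

```text
clock: 12.62
ee_pos: [0.5358, 0.0306, 0.0564]
tcp_rot: [-0.0, 0.687, 0.727, -0.0]
contact_force: [0.0, -0.5, -0.9]
grip_width: 0.157
gripper_force: 44.2
```

Emit:
step_arm:
  increments:
    - [[0, 0, 2], [0, 0, 0]]
    - [[0, 0, 4], [0, 0, 0]]
    - [[0, 0, 6], [0, 0, 0]]
    - [[0, 0, 8], [0, 0, 0]]
    - [[0, 0, 10], [0, 0, 0]]
    - [[0, 0, 11.5], [0, 0, 0]]
    - [[0, 0, 11.5], [0, 0, 0]]

```text
clock: 13.5
ee_pos: [0.5358, 0.0306, 0.0449]
tcp_rot: [-0.0, 0.687, 0.727, -0.0]
contact_force: [0.2, -1.1, -1.8]
grip_width: 0.15
gripper_force: 44.2
```

Emit:
step_arm:
  increments:
    - [[0, 0, 0.5], [0, 0, 0]]
    - [[0, 0, 1], [0, 0, 0]]
    - [[0, 0, 1.2], [0, 0, 0]]
    - [[0, 0, 1.2], [0, 0, 0]]

```text
clock: 14.0
ee_pos: [0.5359, 0.0306, 0.0439]
tcp_rot: [0.0, 0.687, 0.727, -0.0]
contact_force: [0.8, 0.1, -1.1]
grip_width: 0.155
gripper_force: 44.2
```

Emit:
step_arm:
  increments:
    - [[0, 0, 0.5], [0, 0, 0]]
    - [[0, 0, 1], [0, 0, 0]]
    - [[0, 0, 1], [0, 0, 0]]

```text
clock: 14.38
ee_pos: [0.536, 0.0306, 0.0429]
tcp_rot: [0.0, 0.687, 0.727, 0.0]
contact_force: [0.1, 0.5, -0.7]
grip_width: 0.154
gripper_force: 44.3
```

Emit:
step_arm:
  increments:
    - [[0, 0, 0.4], [0, 0, 0]]
    - [[0, 0, 0.8], [0, 0, 0]]
    - [[0, 0, 0.8], [0, 0, 0]]

```text
clock: 14.75
ee_pos: [0.536, 0.0306, 0.0423]
tcp_rot: [0.0, 0.687, 0.727, 0.0]
contact_force: [-1.0, 0.1, 2.2]
grip_width: 0.159
gripper_force: 44.6
```

Emit:
step_arm:
  increments:
    - [[0, 0, -0.6], [0, 0, 0]]
    - [[3, 0, -0.6], [0, 0, 0]]
    - [[7, 0, -0.6], [0, 0, 0]]
    - [[11, 0, -0.6], [0, 0, 0]]
    - [[15, 0, -0.6], [0, 0, 0]]
    - [[18, 0, -0.6], [0, 0, 0]]
    - [[20, 0, -0.6], [0, 0, 0]]

```text
clock: 15.62
ee_pos: [0.5348, 0.0508, 0.0427]
tcp_rot: [0.0, 0.686, 0.727, -0.0]
contact_force: [0.1, -0.9, -0.4]
grip_width: 0.151
gripper_force: 44.4
```

Emit:
step_arm:
  increments:
    - [[4, 0, 0], [0, 0, 0]]
    - [[8, 0, 0], [0, 0, 0]]
    - [[12, 0, 0], [0, 0, 0]]
    - [[16, 0, 0], [0, 0, 0]]
    - [[20, 0, 0], [0, 0, 0]]
    - [[24, 0, 0], [0, 0, 0]]
    - [[28, 0, 0], [0, 0, 0]]
    - [[30, 0, 0], [0, 0, 0]]

```text
clock: 16.62
ee_pos: [0.533, 0.0808, 0.0427]
tcp_rot: [-0.0, 0.686, 0.727, -0.0]
contact_force: [-0.3, -0.8, 1.0]
grip_width: 0.156
gripper_force: 44.4
```

Run:
```python
from h import *
s=env.sense();print(s["contact_force"],s["ft_torque"],s["ee_pos"]);r=rot(s)
# stop near face in the first look, at possible heights of its top; px (280,136) in w1
import pickle;C=pickle.load(open("w1.pkl","rb"))
for z in(.048,.042,.03):
    p=plane(C,280,136,z);print(z,p.round(4),"dist from entry",1000*(p[1]-.0306), "to go",1000*(p[1]-s["ee_pos"][1])-12-.5)
```

```text
[-0.343513   -0.8042208   0.95112365] [-0.19019621 -0.00872579  0.0005428 ] [0.53302268 0.0807956  0.04265925]
0.048 [0.5296 0.1382 0.048 ] dist from entry 107.63185074245914 to go 44.93625160653014
0.042 [0.5297 0.1378 0.042 ] dist from entry 107.24929268473073 to go 44.55369354880173
0.03 [0.5297 0.1371 0.03  ] dist from entry 106.48417656927396 to go 43.78857743334496
```

Emit:
step_arm:
  increments:
    - [[3, 0, 0], [0, 0, 0]]
    - [[6, 0, 0], [0, 0, 0]]
    - [[9, 0, 0], [0, 0, 0]]
    - [[12, 0, 0], [0, 0, 0]]
    - [[15, 0, 0], [0, 0, 0]]
    - [[18, 0, 0], [0, 0, 0]]
    - [[21, 0, 0], [0, 0, 0]]
    - [[24, 0, 0], [0, 0, 0]]
    - [[27, 0, 0], [0, 0, 0]]
    - [[30, 0, 0], [0, 0, 0]]
    - [[32, 0, 0], [0, 0, 0]]
    - [[32, 0, 0], [0, 0, 0]]

```text
clock: 18.12
ee_pos: [0.5312, 0.1128, 0.0427]
tcp_rot: [-0.0, 0.687, 0.727, 0.0]
contact_force: [-0.2, 0.5, -0.2]
grip_width: 0.15
gripper_force: 44.4
```

Emit:
step_arm:
  increments:
    - [[1, 0, 0], [0, 0, 0]]
    - [[2, 0, 0], [0, 0, 0]]
    - [[3, 0, 0], [0, 0, 0]]
    - [[4, 0, 0], [0, 0, 0]]
    - [[5, 0, 0], [0, 0, 0]]
    - [[6, 0, 0], [0, 0, 0]]

```text
clock: 18.88
ee_pos: [0.5309, 0.1185, 0.0427]
tcp_rot: [0.0, 0.687, 0.727, 0.0]
contact_force: [0.4, -1.5, -0.0]
grip_width: 0.149
gripper_force: 44.4
```

Emit:
step_arm:
  increments:
    - [[0.6, 0, 0], [0, 0, 0]]
    - [[1.2, 0, 0], [0, 0, 0]]
    - [[1.8, 0, 0], [0, 0, 0]]
    - [[2.4, 0, 0], [0, 0, 0]]
    - [[3, 0, 0], [0, 0, 0]]

```text
clock: 19.5
ee_pos: [0.5307, 0.1215, 0.0426]
tcp_rot: [-0.0, 0.687, 0.727, -0.0]
contact_force: [0.1, -0.3, 0.5]
grip_width: 0.153
gripper_force: 44.4
```

Emit:
step_arm:
  increments:
    - [[0.5, 0, 0], [0, 0, 0]]
    - [[1, 0, 0], [0, 0, 0]]
    - [[1.5, 0, 0], [0, 0, 0]]

```text
clock: 19.88
ee_pos: [0.5306, 0.123, 0.0427]
tcp_rot: [-0.0, 0.687, 0.727, -0.0]
contact_force: [-0.3, -1.6, 0.5]
grip_width: 0.15
gripper_force: 44.4
```

Emit:
step_arm:
  increments:
    - [[0.5, 0, 0], [0, 0, 0]]
    - [[1, 0, 0], [0, 0, 0]]

```text
clock: 20.12
ee_pos: [0.5306, 0.124, 0.0427]
tcp_rot: [0.0, 0.687, 0.727, 0.0]
contact_force: [-0.8, -0.8, 0.6]
grip_width: 0.155
gripper_force: 44.4
```

Emit:
step_arm:
  increments:
    - [[0.5, 0, 0], [0, 0, 0]]
    - [[1, 0, 0], [0, 0, 0]]

```text
clock: 20.38
ee_pos: [0.5305, 0.1246, 0.0427]
tcp_rot: [0.0, 0.686, 0.727, -0.0]
contact_force: [-0.5, -2.5, 0.2]
grip_width: 0.156
gripper_force: 44.4
```

Emit:
step_arm:
  increments:
    - [[0.5, 0, 0], [0, 0, 0]]
    - [[0.8, 0, 0], [0, 0, 0]]

```text
clock: 20.62
ee_pos: [0.5305, 0.1248, 0.0427]
tcp_rot: [0.001, 0.686, 0.727, -0.001]
contact_force: [0.3, -5.5, 0.2]
grip_width: 0.151
gripper_force: 44.5
```

Contact at the stop: about 5 N, at y=0.1247. I'll back off about 1 mm and turn clockwise in stages.

Emit:
step_arm:
  increments:
    - [[-1.2, 0, 0], [0, 0, 0]]
    - [[-2.2, 0, 0], [0, 0, 0]]
    - [[-2.2, 0, 0], [0, 0, 0]]

```text
clock: 21.0
ee_pos: [0.5306, 0.1243, 0.0427]
tcp_rot: [-0.0, 0.687, 0.727, 0.0]
contact_force: [-1.1, 0.6, 0.2]
grip_width: 0.149
gripper_force: 44.4
```

Emit:
step_arm:
  increments:
    - [[0, 0, 0], [0, 0, 3]]
    - [[0, 0, 0], [0, 0, 7]]
    - [[0, 0, 0], [0, 0, 11]]
    - [[0, 0, 0], [0, 0, 15]]

```text
clock: 21.5
ee_pos: [0.5307, 0.1243, 0.0427]
tcp_rot: [-0.0, 0.776, 0.63, 0.0]
contact_force: [0.6, 0.1, 0.5]
grip_width: 0.153
gripper_force: 44.4
```

Run:
```python
from h import *
s=env.sense();print(s["contact_force"],s["ft_torque"],s["ee_pos"])
```

```text
[0.56885775 0.05036707 0.49359303] [ 0.16619878 -0.1171866  -0.00843904] [0.53069082 0.12432731 0.04269286]
```

Emit:
step_arm:
  increments:
    - [[0, 0, 0], [0, 0, 5]]
    - [[0, -0.1, 0], [0, 0, 10]]
    - [[0, -0.2, 0], [0, 0, 15]]
    - [[0, -0.2, 0], [0, 0, 20]]
    - [[0.1, -0.3, 0], [0, 0, 25]]
    - [[0.1, -0.3, 0], [0, 0, 30]]

```text
clock: 22.25
ee_pos: [0.5305, 0.1245, 0.0427]
tcp_rot: [-0.0, 0.913, 0.408, 0.001]
contact_force: [-0.3, -0.1, -0.1]
grip_width: 0.155
gripper_force: 44.4
```

Emit:
step_arm:
  increments:
    - [[0, 0, 0], [0, 0, 5]]
    - [[0, -0.1, 0], [0, 0, 10]]
    - [[0, -0.2, 0], [0, 0, 15]]
    - [[0, -0.2, 0], [0, 0, 20]]
    - [[0.1, -0.3, 0], [0, 0, 25]]
    - [[0.1, -0.3, 0], [0, 0, 30]]

```text
clock: 23.0
ee_pos: [0.5304, 0.1247, 0.0428]
tcp_rot: [-0.0, 0.988, 0.157, 0.0]
contact_force: [-0.1, -0.0, 0.6]
grip_width: 0.154
gripper_force: 44.4
```

Run:
```python
from h import *
s=env.sense();print(s["contact_force"],s["ft_torque"],s["ee_pos"]);r=rot(s).as_matrix();print(np.degrees(np.arctan2(r[1,1],r[0,1])))
```

```text
[-0.14725595 -0.02433486  0.55509407] [ 0.04026849 -0.07010728 -0.05225987] [0.53044789 0.12468113 0.04276163]
-71.88712299146638
```

Turned about 75° freely, so 15° more.

Emit:
step_arm:
  increments:
    - [[0, 0, 0], [0, 0, 4]]
    - [[0, 0, 0], [0, 0, 8]]
    - [[0, -0.1, 0], [0, 0, 12]]
    - [[0, -0.1, 0], [0, 0, 15]]
    - [[0, -0.1, 0], [0, 0, 15]]

```text
clock: 23.62
ee_pos: [0.5303, 0.1246, 0.0427]
tcp_rot: [-0.0, 1.0, 0.029, 0.0]
contact_force: [0.3, -0.0, -0.5]
grip_width: 0.158
gripper_force: 44.4
```

Run:
```python
from h import *
s=env.sense();print(s["contact_force"],s["ft_torque"],s["ee_pos"],s["q"]);r=rot(s).as_matrix();print(np.degrees(np.arctan2(r[1,1],r[0,1])))
```

```text
[ 0.27740829 -0.01173318 -0.45427886] [ 0.09412151 -0.06132457 -0.03768353] [0.53032464 0.12460442 0.04274151] [1.50419957e-01 3.71968560e-01 1.92945269e+00 8.89693780e-04
 8.39563069e-01 1.66286645e+00]
-86.69081889103613
```

Emit:
step_arm:
  increments:
    - [[0, 0, 0], [0, 0, 0]]
    - [[0, 0, 0], [0, 0, 0]]
    - [[0, 0, 0], [0, 0, 0]]
    - [[0, 0, 0], [0, 0, 0]]
    - [[0, 0, 0], [0, 0, 0]]
    - [[0, 0, -10], [0, 0, 0]]
    - [[0, 0, -30], [0, 0, 0]]
    - [[0, 0, -60], [0, 0, 0]]
    - [[0, 0, -100], [0, 0, 0]]
    - [[0, 0, -120], [0, 0, 0]]
    - [[0, 0, -120], [0, 0, 0]]
  jaw: 45

```text
clock: 25.0
ee_pos: [0.5322, 0.1244, 0.1655]
tcp_rot: [-0.0, 1.0, 0.029, 0.003]
contact_force: [-0.4, -0.6, -0.6]
grip_width: 0.525
gripper_force: 0.0
```

Run:
```python
from h import *
C=cap("wrist");S=cap("scene");s=env.sense()
f=C["frame"];cv2.imwrite("pics/w7.png",np.hstack([cv2.resize(f,(400,300)),cv2.resize(S["frame"][120:255,220:400],(400,300),interpolation=2)]))
print(proj(C,[.5305,.1245,.09]))
```

```text
(np.float64(282.0354045902259), np.float64(212.79998487628714))
```

View pics/w7.png

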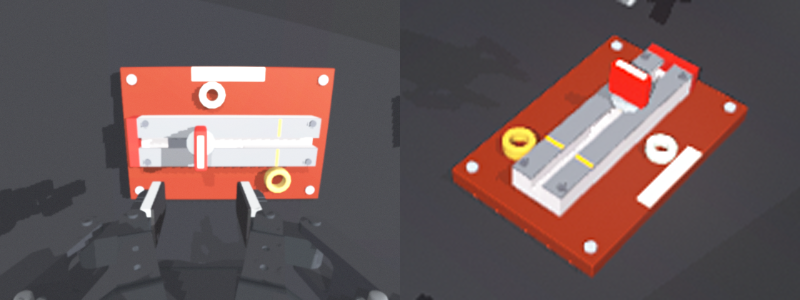

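The clamp stands across the slot at wrist (200,148), upright, just before the stop. The collar (278,180) and washer (212,96) are untouched and the gripper is clear, so I'll hand it in.

```bash
python3 -c "
from station import env
print(env.close_job())"
```

```text
the job is handed in; nothing more can be done
None
```

I handed the job in at about 25 s: the clamp went in at the yellow mark, slid until it met the stop at about 5 N, was turned 90° clockwise and let go; the last view shows it standing across the slot with the collar and washer in place (probe not in that view, I never went near it), though I did not tug it to test the lock and no verdict was returned.

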